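# Index the turntable and show the filter plate's notched end to the label reader

### The arm

A 6-joint arm with a two-finger parallel gripper is mounted at the origin on the work surface. World frame = base frame: x ahead of the robot, y to its left, z up, the work surface at z = 0. Lengths are in m, angles in degrees, forces in N, time in s.
With the tool pointing down it reaches from about 0.325 to 0.75 m from the base axis. Payload 7.6 kg.
Tool frame: the origin (TCP) lies on the centre line of the jaws, within the pads' length; the fingertips stand 25 mm ahead of it and the grasp point (between the pads) lies 6 mm ahead of it (manip.finger_overhang is the z of the fingertips in the tool frame, in m); z points along the fingers, x is the direction in which the jaws open and shut, and the axes are right-handed (so a half turn about z gives the same grasp; the last joint's range is limited). The gripper opens to 85 mm and grips with 20 to 120 N. Pads are 22 mm wide; open, the fingers measure 114 mm over their backs; the gripper's body (76 mm by 85 mm) begins 54 mm behind the grasp point. The pads swing forward as they close: fully open they stand 13 mm farther back than shut.
Start: joints at [69.884, 2.991, 80.254, -0, 96.75, -4.028], TCP at [0.145, 0.504, 0.256] pointing down, gripper open.
Joint ranges: [-166.34, 166.34], [-52.06, 124.39], [6.96, 135.62], [-60.46, 240.46], [14.63, 156.25], [-167.68, 167.68]. Speed limits (degrees/s): [147.25, 147.25, 172.46, 180, 180, 180].

### API

Orientations are given as a 3x3 rotation matrix whose columns are the frame's x, y, z axes.
In Python, from plant import manip gives the robot as it stands.
- The arm moves only by the tool drive_tool, never from a script. Its argument "steps" is a list of rows, each an object with "delta_pos": the shift along the tool's x, y, z in mm, a list of three; "dr": the turn, a rotation vector about the tool's x, y, z in degrees, a list of three; "fingers": the opening, from 0 (shut) to 1 (fully open). In form: [{"delta_pos": [dx, dy, dz], "dr": [rx, ry, rz], "fingers": fingers}, ...]. A call has 1 to 8 rows; each row is the pose to reach, as a shift and turn from the pose commanded when the call began, along the tool's axes at that moment; what a row does not reach only later rows make up. A row lasts 1/12 s, in which the tool goes at most 41.7 mm and 7.16 degrees, less where a joint would pass 70% of its speed; a pose out of reach is approached as far as the arm can. A call with a gripper value outside its range is refused whole. The fingers move at their own pace and stop on an object; "grip_force" is the grip in N (left out, the last holds). Time passes only in rows, so rows that repeat a pose let the fingers close. It gives the time, the measured TCP pose, the force and the opening at its end, in the units of the state.
- manip.observe(): the state, without advancing time (a new reading comes with each control period).
- manip.camera(name): name is "scene" or "top" or "wrist"; returns a dict with "image" (400x640x3 uint8, red, green, blue), "z_map" (400x640 float32, m along the optical axis (not along the pixel's ray), 0 where there is no reading), "fovy" (degrees; the focal length in pixels is half the picture's height over the tangent of half this angle, whatever the lens; pixels are square), "cx", "cy" (the principal point, pixels), "R" (3x3) and "t" (3): a world point X has camera coordinates R X + t. Camera axes: x right, y down, z forward; pixel columns grow to the right and rows downward; lengths in m; the calibration is good to about 2 mm. A picture is of the moment at which its call begins.
- manip.hand_in(): hands the job in, once; it reports no verdict.
The state is a dict: "time_s": time; "q": joint angles; "dq": joint speeds; "tau": joint torques, N m; "tool_pos": TCP position; "ee_rot": TCP orientation; "wrist_force": force on the tool from outside, world axes, zero at the start; "wrist_torque": the same for the moment, N m; "gripper_width": opening from 0.0 (shut) to 1.0 (fully open).
Only numpy, scipy, OpenCV 4.12 (cv2) and the standard library are available. Lean on these libraries where they do the work, as an engineer would, in place of code of your own. Each camera call takes 0.05 s, during which the arm holds its last target. There are 200 camera calls.

### The job

Turn the black turntable by its red handle a quarter turn counter-clockwise (seen from above) until it meets its stop, so that the amber filter plate rides on its rubber rest out from under the clear guard. Then pick up the plate and show it to the label reader: frosted label face up and level, the notched frosted end (not the square-cornered one) straight above the green disc at the height of the lens and pointing straight at the lens. Finish while holding it still there in the gripper, touching nothing else with it, with the turntable left at its stop, the plate never dropped or knocked off its rest, and the other loose things on the bench left alone.

Things in the scene. Friction and masses are not known exactly. Their poses are not given: they have to be found in the camera images.
- dial (a joint): angle of the turntable about its vertical axis, rad; grows counter-clockwise seen from above; starts at 0 to 0.08, the index stop is at 1.571. It has no spring and stays where it is left (friction about 0.12 N m)
- dial_hub (a point): centre of the turntable on its upper face, 45 mm above the bench. The turntable is a black disc, radius 140 mm, 10 mm thick; a low steel hub cap (radius 20 mm, 6 mm high) sits on its centre. z is up; the axes turn with the disc
- dial_handle (a point): grip point of the red handle, an upright round post on the turntable 18 mm in diameter, 105 mm from the hub centre and straight opposite the rest; the post stands 50 mm above the disc and this point is half-way up it, 25 mm above the disc
- dial_rest (a point): centre of the top face of the black rubber rest, a round puck 32 mm in diameter and 22 mm high on the turntable, 95 mm from the hub centre; the plate lies loose on it, at any yaw, with its ends overhanging. At the start the rest is under a clear roof (115 by 100 mm, top face 101 mm above the bench, yellow edges) fixed over one side of the turntable, on two posts outside the disc; at the stop it is a quarter turn away from it and open from above
- plate_center (a point): centre (half-way up) of the amber filter plate, 84 x 40 x 6 mm, 50 g. x is along its length towards the notched end, y across its 40 mm width, z out of the frosted label face (up at the start). The top face has a white frosted band 22 mm wide at each end; only the notched end, the label end, has a 10 x 10 mm square cut out of its corner, at +x +y. Grip it across the 40 mm width at the amber middle
- plate_notched (a point): point in the plate on its centre line, mid-thickness, in the middle of the notched frosted band: 31 mm from the plate's centre (11 mm from the end). Same axes as plate_center
- plate_square (a point): the same point in the band at the other, square-cornered end, 31 mm from the plate's centre on the other side
- reader_spot (a point): point in the air where the notched end is to be shown: 160 mm above the bench, straight above the green disc on the white foot of the label reader and level with the centre of its lens, 89 mm in front of it. x points level from here to the lens, z is up. The reader's head is a white box 70 mm wide, its top 190 mm above the bench, on a dark column; the foot is 8 mm thick
- pot_a: bystander, loose, to be left alone: empty black plant pot, 64 mm wide, 55 mm high; origin at the centre of its underside
- pot_b: bystander, loose, to be left alone: empty terracotta-coloured plant pot, 64 mm wide, 55 mm high; origin at the centre of its underside
- clip_tub: bystander, loose, to be left alone: blue open tub of grafting clips, 90 x 70 x 35 mm; origin at the centre of its underside
- mister: bystander, loose, to be left alone: white bottle with green cap, 48 mm diameter, 120 mm high; origin at the centre of its underside
- spare: bystander, loose, to be left alone: plain green glass plate, 84 x 40 x 6 mm, lying on the bench; origin at the centre of its underside
- spool: bystander, loose, to be left alone: orange spool, 44 mm diameter, 30 mm high; origin at the centre of its underside
- driver: bystander, loose, to be left alone: a screwdriver lying on the bench; origin about mid-length

How it is judged (in metres and radians):
On the way, in this order (a step that is already met when the one before it is completed fails the run):
1. the turntable is at its stop with the plate still on its rest (value of joint dial above 1.52 rad and distance between plate_center and dial_rest below 0.02 m and angle between plate_center's own z axis and vertical below 0.1 rad), for 0.2 s.
2. the plate is lifted clear of the turntable (height (world z) of plate_center above 0.1 m and contact force between plate and dial below 0.05 N and contact force between plate and the fingers above 1 N), for 0.1 s.
At the end, for the whole second after the job is handed in: Plate held still in the gripper, off turntable and reader; middle of notched band within 25 mm of the reader spot; square band at least 35 mm behind the spot, within 35 mm of the lens line; label face up, level within 15 degrees; turntable within 0.07 rad of its stop (value of joint dial above 1.5 rad and distance between plate_notched and reader_spot below 0.025 m and x of plate_square in the frame of reader_spot below -0.035 m and y of plate_square in the frame of reader_spot between -0.035 and 0.035 m and angle between plate_center's own z axis and vertical below 0.26 rad and linear speed of plate below 0.03 m/s and contact force between plate and the fingers above 1 N and contact force between plate and dial below 0.05 N and contact force between plate and reader below 0.05 N); the arm keeps its last pose, push and grip.
It fails at once if the plate is dropped or knocked off its rest onto turntable or bench (height (world z) of plate_center below 0.06 m).
It fails at once if another loose thing on the bench is moved more than 20 mm (distance of any of pot_a, pot_b, clip_tub, mister, driver, spare, spool from where it was at the start of the episode above 0.02 m).
It also fails if it takes over 69 s, if anything falls off the work surface, if the arm or the gripper's body presses on something with over 40 N, if the wrist force passes 120 N, or if a joint passes its speed limit or range.

## Working session

There is one attempt and no reset: what is moved stays moved. The work goes in short steps, Python scripts to look and compute and a tool call to move; the robot and the scene stay as the last step left them, time stands still between calls to the robot, and variables do not carry over. Pictures are saved under pics/ and viewed, about 8 in all and at most 12, crops included, and the job is handed in when it is done.

Besides the shell and the picture viewer there is one more tool, called after "Request:" by a JSON object that holds its "api" and its "payload", one argument or row to a line. drive_tool: Moves the arm, as the interface text tells. Its arguments: {"type":"object","properties":{"steps":{"type":"array","items":{"type":"object","properties":{"delta_pos":{"type":"array","items":{"type":"number"}},"dr":{"type":"array","items":{"type":"number"}},"fingers":{"type":"number"}}}},"grip_force":{"type":"number"}},"required":["steps"]}

```bash
mkdir -p pics; cat > h.py <<'E'
import numpy as np, cv2, pickle
from plant import manip
def shot(n,f):
    c=manip.camera(n); pickle.dump(c,open(f'pics/{f}.pkl','wb')); cv2.imwrite(f'pics/{f}.png',c['image'][:,:,::-1]); return c
def load(f): return pickle.load(open(f'pics/{f}.pkl','rb'))
def foc(c): return 200/np.tan(np.radians(c['fovy'])/2)
def px(c,u,v,z=None):
    "world point at pixel; by depth, or on the plane world z"
    f=foc(c); R=np.array(c['R']);t=np.array(c['t']); d=np.array([(u-c['cx'])/f,(v-c['cy'])/f,1])
    if z is None: return R.T@(d*c['z_map'][int(round(v)),int(round(u))]-t)
    o=-R.T@t; w=R.T@d; return o+w*(z-o[2])/w[2]
E
python3 - <<'E'
from h import *
a=shot('top','top0'); b=shot('scene','scene0')
for c in(a,b): print(c['fovy'],c['cx'],c['cy'],np.round(-np.array(c['R']).T@c['t'],3))
print(manip.observe())
E
```

```text
57.60853599591943 324.09155235663593 198.64021138053096 [ 0.337 -0.05   1.176]
56.3967274083829 316.4761391894572 194.5041482909111 [ 1.115 -0.806  0.724]
{'time_s': 0.1, 'q': array([ 6.98841750e+01,  3.02514722e+00,  8.03072792e+01,  8.60983229e-04,
        9.67501307e+01, -4.02748344e+00]), 'dq': array([-0.03892225, -0.00373928, -0.14428112, -0.03704198, -0.05737293,
        0.02722384]), 'tau': array([ 8.88564409e-04, -3.82580316e+01, -3.60987711e+01, -8.01971464e-05,
        4.76078523e-03,  4.15225963e-05]), 'tool_pos': array([0.14537718, 0.50422585, 0.2555419 ]), 'ee_rot': array([[ 2.77117097e-01,  9.60836019e-01, -5.09563526e-04],
       [ 9.60835080e-01, -2.77117541e-01, -1.34786647e-03],
       [-1.43628764e-03, -1.16089669e-04, -9.99998962e-01]]), 'wrist_force': array([0.01342868, 0.50046926, 0.47314796]), 'wrist_torque': array([-0.02092419,  0.00587414, -0.0540408 ]), 'gripper_width': 0.9987174544734158}
```

View pics/top0.png

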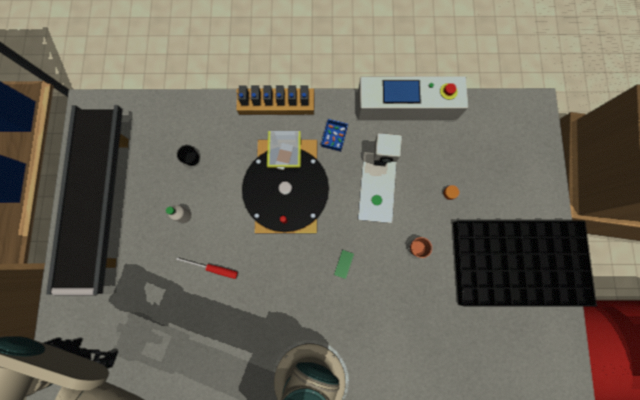

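View pics/scene0.png

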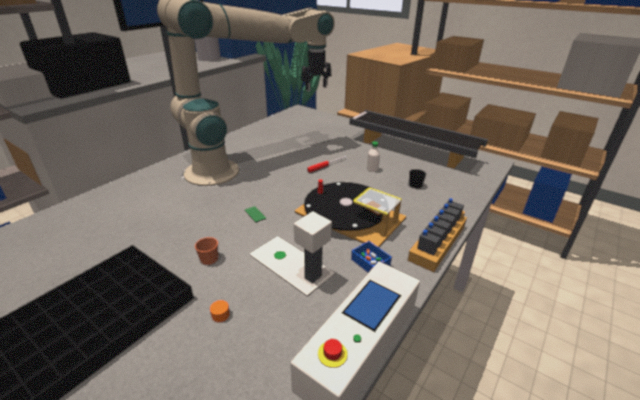

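Top view: hub at (285,188), handle (283,219), roof and plate (284,155), green disc (377,200), reader head (388,146). In the picture, up is +x and left is +y.

```bash
python3 - <<'E'
from h import *
c=load('top0')
for n,u,v,z in [('hub',285,188,.051),('handle',283,218.5,.095),('disc',377,200,.008),('head',388.5,146,.19),('plate',284,155,.073),('spare',344,263,.006),('driver',222,270,.015),('driver2',237,274,.015),('mister',176,213,.12),('potb',420,246,.05),('tub',335,135,.03),('c1',366,162,.008),('c2',360,220,.008),('c3',392,222,.008)]:
    print(n,np.round(px(c,u,v,z),3),np.round(px(c,u,v),3))
im=c['image']
h=cv2.cvtColor(im,cv2.COLOR_RGB2HSV)
def cen(m,x0,y0,x1,y1):
    ys,xs=np.nonzero(m[y0:y1,x0:x1]); return xs.mean()+x0,ys.mean()+y0,len(xs)
g=(h[...,0]>40)&(h[...,0]<85)&(h[...,1]>120)
r=((h[...,0]<8)|(h[...,0]>172))&(h[...,1]>130)
k=cen(g,365,190,390,210);print(k,px(c,k[0],k[1],.008))
k=cen(r,270,205,300,230);print(k,px(c,k[0],k[1],.09))
cr=np.hstack([cv2.resize(im[120:240,235:335],(400,480),interpolation=cv2.INTER_CUBIC),cv2.resize(im[120:240,335:435],(400,480),interpolation=cv2.INTER_CUBIC)])
cv2.imwrite('pics/crop0.png',cr[:,:,::-1])
E
```

```text
hub [0.581 0.079 0.051] [0.582 0.079 0.049]
handle [0.478 0.078 0.095] [0.478 0.078 0.096]
disc [ 0.55  -0.218  0.008] [ 0.549 -0.217  0.015]
head [ 0.672 -0.228  0.19 ] [ 0.672 -0.228  0.191]
plate [0.683 0.081 0.073] [0.674 0.078 0.1  ]
spare [ 0.348 -0.108  0.006] [ 0.348 -0.108  0.006]
driver [0.326 0.275 0.015] [0.326 0.273 0.022]
driver2 [0.314 0.227 0.015] [0.314 0.227 0.017]
mister [0.491 0.389 0.12 ] [0.495 0.399 0.096]
potb [ 0.399 -0.34   0.05 ] [ 0.401 -0.351  0.005]
tub [ 0.765 -0.081  0.03 ] [ 0.776 -0.082  0.002]
c1 [ 0.679 -0.184  0.008] [ 0.68  -0.185  0.005]
c2 [ 0.485 -0.161  0.008] [ 0.485 -0.161  0.003]
c3 [ 0.478 -0.264  0.008] [ 0.479 -0.265  0.002]
(np.float64(376.26229508196724), np.float64(199.672131147541), 61) [ 0.55130177 -0.21519511  0.008     ]
(np.float64(282.9491525423729), np.float64(218.98305084745763), 59) [0.47739958 0.07839869 0.09      ]
```

View pics/crop0.png

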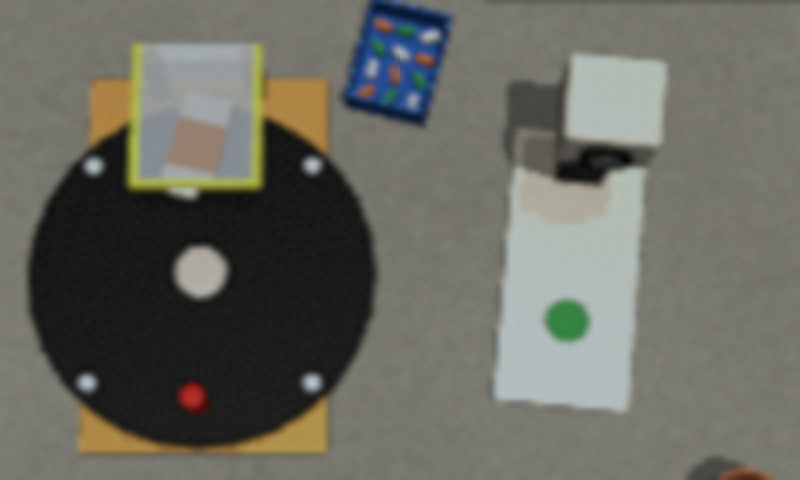

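```bash
cat >> h.py <<'E'
def go(*targets):
    "targets (x,y,z,yaw of tool x): print shift in tool axes mm and dr about tool z, all from the present pose"
    s=manip.observe(); R=np.array(s['ee_rot']); p=np.array(s['tool_pos'])
    print('t',round(s['time_s'],2),'pos',np.round(p,4),'yaw',round(float(np.degrees(np.arctan2(R[1,0],R[0,0]))),1),'q',np.round(s['q'],1),'F',np.round(s['wrist_force'],1),'w',round(float(s['gripper_width']),2))
    from scipy.spatial.transform import Rotation as Ro
    for x,y,z,f in targets:
        f=np.radians(f); T=np.array([[np.cos(f),np.sin(f),0],[np.sin(f),-np.cos(f),0],[0,0,-1]])
        print(np.round(R.T@(np.array([x,y,z])-p)*1000,1),np.round(Ro.from_matrix(R.T@T).as_rotvec(degrees=True),1))
E
python3 -c "
from h import *
go((.477,.0785,.2,-90),(.477,.0785,.2,17))"
```

```text
t 0.1 pos [0.1454 0.5042 0.2555] yaw 73.9 q [69.9  3.  80.3  0.  96.8 -4. ] F [0.  0.5 0.5] w 1.0
[-317.1  436.6   55.9] [1.000e-01 0.000e+00 1.639e+02]
[-317.1  436.6   55.9] [ 0.   0.1 56.9]
```

Request:
{"api": "drive_tool", "payload": {
  "steps": [
    {"delta_pos":[-159,218,28],"dr":[0,0,55],"fingers":0.7},
    {"delta_pos":[-159,218,28],"dr":[0,0,55],"fingers":0.7},
    {"delta_pos":[-159,218,28],"dr":[0,0,55],"fingers":0.7},
    {"delta_pos":[-159,218,28],"dr":[0,0,55],"fingers":0.7},
    {"delta_pos":[-159,218,28],"dr":[0,0,55],"fingers":0.7},
    {"delta_pos":[-159,218,28],"dr":[0,0,55],"fingers":0.7},
    {"delta_pos":[-159,218,28],"dr":[0,0,55],"fingers":0.7},
    {"delta_pos":[-159,218,28],"dr":[0,0,55],"fingers":0.7}
  ]
}}

```text
time_s: 0.77
tool_pos: [0.3126, 0.2882, 0.2274]
ee_rot: [[0.95, 0.314, -0.0], [0.314, -0.95, -0.002], [-0.001, 0.001, -1.0]]
wrist_force: [0.5, -0.4, 0.9]
gripper_width: 0.702
```

```bash
python3 -c "
from h import *
go((.477,.0785,.2,-90),(.477,.0785,.2,-36))"
```

```text
t 0.77 pos [0.3126 0.2882 0.2274] yaw 18.3 q [ 37.7 -12.9  98.5  -0.1  94.5  19.5] F [ 0.5 -0.4  0.9] w 0.7
[ 90.4 250.6  27.7] [ 1.000e-01 -0.000e+00  1.083e+02]
[ 90.4 250.6  27.7] [ 0.1  0.  54.3]
```

Request:
{"api": "drive_tool", "payload": {
  "steps": [
    {"delta_pos":[90,250,28],"dr":[0,0,56],"fingers":0.7},
    {"delta_pos":[90,250,28],"dr":[0,0,56],"fingers":0.7},
    {"delta_pos":[90,250,28],"dr":[0,0,56],"fingers":0.7},
    {"delta_pos":[90,250,28],"dr":[0,0,56],"fingers":0.7},
    {"delta_pos":[90,250,28],"dr":[0,0,56],"fingers":0.7},
    {"delta_pos":[90,250,28],"dr":[0,0,56],"fingers":0.7},
    {"delta_pos":[90,250,28],"dr":[0,0,56],"fingers":0.7},
    {"delta_pos":[90,250,28],"dr":[0,0,56],"fingers":0.7}
  ]
}}

```text
time_s: 1.43
tool_pos: [0.4783, 0.0807, 0.1989]
ee_rot: [[0.791, -0.612, -0.002], [-0.612, -0.791, -0.001], [-0.001, 0.002, -1.0]]
wrist_force: [0.1, -0.0, 0.8]
gripper_width: 0.701
```

```bash
python3 -c "
from h import *
go((.4775,.0785,.18,-90))"
```

```text
t 1.43 pos [0.4783 0.0807 0.1989] yaw -37.7 q [ 5.2 -2.  91.8 -0.  90.3 43. ] F [ 0.1 -0.   0.8] w 0.7
[ 0.8  2.2 18.9] [ 0.1  0.  52.3]
```

Request:
{"api": "drive_tool", "payload": {
  "steps": [
    {"delta_pos":[0,1,19],"dr":[0,0,52],"fingers":0.7},
    {"delta_pos":[0,1,19],"dr":[0,0,52],"fingers":0.7},
    {"delta_pos":[0,1,19],"dr":[0,0,52],"fingers":0.7},
    {"delta_pos":[0,1,19],"dr":[0,0,52],"fingers":0.7},
    {"delta_pos":[0,1,19],"dr":[0,0,52],"fingers":0.7},
    {"delta_pos":[0,1,19],"dr":[0,0,52],"fingers":0.7},
    {"delta_pos":[0,1,19],"dr":[0,0,52],"fingers":0.7},
    {"delta_pos":[0,1,19],"dr":[0,0,52],"fingers":0.7}
  ]
}}

```text
time_s: 2.1
tool_pos: [0.4762, 0.0831, 0.1808]
ee_rot: [[0.009, -1.0, -0.001], [-1.0, -0.009, 0.0], [-0.0, 0.001, -1.0]]
wrist_force: [-0.1, -0.3, 0.9]
gripper_width: 0.697
```

```bash
python3 -c "
from h import *
c=shot('wrist','w1')
h=cv2.cvtColor(c['image'],cv2.COLOR_RGB2HSV)
m=(((h[...,0]<8)|(h[...,0]>172))&(h[...,1]>130)).astype(np.uint8)
n,l,st,ce=cv2.connectedComponentsWithStats(m)
for i in range(1,n):
  if st[i,4]>100: print(st[i],ce[i],px(c,*ce[i],.095),px(c,*ce[i]))
go((.4775,.0785,.079,-90))"
```

```text
[315 184  24  38 745] [325.82281879 202.85637584] [0.48516087 0.07830994 0.095     ] [0.48449094 0.07827262 0.09308756]
[108 290  50  26 820] [129.57439024 301.75365854] [0.39604808 0.24119787 0.095     ] [0.33795541 0.29875805 0.02130326]
t 2.15 pos [0.4762 0.0831 0.1808] yaw -89.3 q [ 5.5 -1.6 93.6  0.  88.1 94.9] F [ 0.  -0.4  0. ] w 0.7
[  4.6  -1.3 101.8] [0.1 0.  0.7]
```

View pics/w1.png

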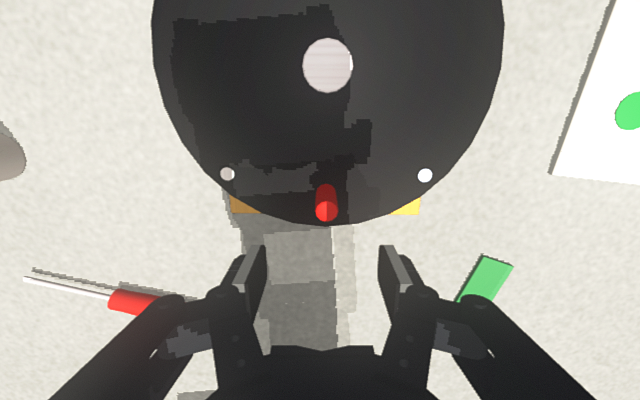

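Wrist view: the handle top is at (326,211), midway between the fingers in y, and matches (0.478, 0.078). I'll descend now.

Request:
{"api": "drive_tool", "payload": {
  "steps": [
    {"delta_pos":[5,-2,60],"dr":[0,0,0],"fingers":0.6},
    {"delta_pos":[5,-2,60],"dr":[0,0,0],"fingers":0.6},
    {"delta_pos":[5,-2,80],"dr":[0,0,0],"fingers":0.6},
    {"delta_pos":[5,-2,102],"dr":[0,0,0],"fingers":0.6},
    {"delta_pos":[5,-2,102],"dr":[0,0,0],"fingers":0.6}
  ]
}}

```text
time_s: 2.57
tool_pos: [0.4757, 0.0779, 0.0747]
ee_rot: [[0.017, -1.0, -0.008], [-1.0, -0.017, -0.001], [0.0, 0.008, -1.0]]
wrist_force: [-0.2, -0.8, -1.2]
gripper_width: 0.604
```

Request:
{"api": "drive_tool", "payload": {
  "steps": [
    {"delta_pos":[0,0,0],"dr":[0,0,0],"fingers":0.0},
    {"delta_pos":[0,0,0],"dr":[0,0,0],"fingers":0.0},
    {"delta_pos":[0,0,0],"dr":[0,0,0],"fingers":0.0},
    {"delta_pos":[0,0,0],"dr":[0,0,0],"fingers":0.0},
    {"delta_pos":[0,0,0],"dr":[0,0,0],"fingers":0.0},
    {"delta_pos":[0,0,0],"dr":[0,0,0],"fingers":0.0},
    {"delta_pos":[0,0,0],"dr":[0,0,0],"fingers":0.0}
  ],
  "grip_force": 20
}}

```text
time_s: 3.15
tool_pos: [0.4794, 0.0784, 0.0811]
ee_rot: [[0.016, -1.0, 0.003], [-1.0, -0.016, 0.0], [-0.0, -0.003, -1.0]]
wrist_force: [-0.3, 1.2, 6.1]
gripper_width: 0.205
```

```bash
python3 -c "
from h import *
c=load('w1'); print(px(c,326,211,.095),px(c,327,65,.051))
P=np.array(manip.observe()['tool_pos']); H=np.array([.581,.079])
r=P[:2]-H; R=np.hypot(*r); a0=np.arctan2(r[1],r[0]); print(R,np.degrees(a0))
go(*[(H[0]+R*np.cos(a0+np.radians(d)),H[1]+R*np.sin(a0+np.radians(d)),P[2],-90+d) for d in (5,10,15,20,25,30,35,40)])"
```

```text
[0.47869591 0.0780867  0.095     ] [0.58367044 0.0781264  0.051     ]
0.10156103153580998 -179.64391500360128
t 3.15 pos [0.4794 0.0784 0.0811] yaw -89.1 q [ 4.9  4.4 99.4  0.  76.  94. ] F [-0.3  1.2  6.1] w 0.21
[ 8.9 -0.3 -0. ] [-0.2  0.  -4.1]
[17.7 -1.4 -0. ] [-0.2  0.  -9.1]
[26.3 -3.2 -0. ] [ -0.2   0.  -14.1]
[34.8 -5.8  0. ] [ -0.2  -0.  -19.1]
[43.  -9.1  0. ] [ -0.2  -0.  -24.1]
[ 50.9 -13.1   0. ] [ -0.2  -0.  -29.1]
[ 58.4 -17.8   0. ] [ -0.2  -0.  -34.1]
[ 65.5 -23.1   0. ] [ -0.2  -0.  -39.1]
```

Request:
{"api": "drive_tool", "payload": {
  "steps": [
    {"delta_pos":[3.6,0,0],"dr":[0,0,-2],"fingers":0.0},
    {"delta_pos":[9,-0.4,0],"dr":[0,0,-5],"fingers":0.0},
    {"delta_pos":[14.5,-1,0],"dr":[0,0,-8],"fingers":0.0},
    {"delta_pos":[20,-2,0],"dr":[0,0,-11],"fingers":0.0},
    {"delta_pos":[25,-3,0],"dr":[0,0,-14],"fingers":0.0},
    {"delta_pos":[30.5,-4.5,0],"dr":[0,0,-17],"fingers":0.0},
    {"delta_pos":[35.5,-6.3,0],"dr":[0,0,-20],"fingers":0.0},
    {"delta_pos":[40.5,-8.3,0],"dr":[0,0,-23],"fingers":0.0}
  ]
}}

```text
time_s: 3.82
tool_pos: [0.4883, 0.0378, 0.0811]
ee_rot: [[0.408, -0.913, 0.003], [-0.913, -0.408, 0.0], [0.001, -0.003, -1.0]]
wrist_force: [-1.7, 1.2, 7.5]
gripper_width: 0.202
```

```bash
python3 -c "
from h import *
P=np.array(manip.observe()['tool_pos']); H=np.array([.583,.0785])
r=P[:2]-H; R=np.hypot(*r); a0=np.arctan2(r[1],r[0]); print(R,np.degrees(a0)%360)
go(*[(H[0]+R*np.cos(a0+np.radians(d)),H[1]+R*np.sin(a0+np.radians(d)),.08,np.degrees(a0)+90+d) for d in (3,6,9,12,15,18,21,24)])"
```

```text
0.10304385220709603 203.2851494576897
t 3.82 pos [0.4883 0.0378 0.0811] yaw -65.9 q [ 0.1  5.1 98.7  0.  76.1 66. ] F [-1.7  1.2  7.5] w 0.2
[ 5.4 -0.1  1.1] [-0.1 -0.  -2.2]
[10.8 -0.4  1.1] [-0.1 -0.  -5.2]
[16.1 -1.   1.1] [-0.1 -0.  -8.2]
[21.5 -2.   1.1] [ -0.1  -0.1 -11.2]
[26.7 -3.1  1.1] [ -0.1  -0.1 -14.2]
[31.9 -4.6  1.1] [ -0.1  -0.1 -17.2]
[37.  -6.3  1.1] [ -0.1  -0.1 -20.2]
[42.  -8.3  1.1] [ -0.1  -0.1 -23.2]
```

Turning well. Continue.

Request:
{"api": "drive_tool", "payload": {
  "steps": [
    {"delta_pos":[5.4,0,0],"dr":[0,0,-3],"fingers":0.0},
    {"delta_pos":[11,-0.5,0],"dr":[0,0,-6],"fingers":0.0},
    {"delta_pos":[16,-1.2,0],"dr":[0,0,-9],"fingers":0.0},
    {"delta_pos":[21.5,-2.2,0],"dr":[0,0,-12],"fingers":0.0},
    {"delta_pos":[27,-3.5,0],"dr":[0,0,-15],"fingers":0.0},
    {"delta_pos":[32,-5,0],"dr":[0,0,-18],"fingers":0.0},
    {"delta_pos":[37,-6.8,0],"dr":[0,0,-21],"fingers":0.0},
    {"delta_pos":[42,-8.9,0],"dr":[0,0,-24],"fingers":0.0}
  ]
}}

```text
time_s: 4.48
tool_pos: [0.5136, 0.0028, 0.0811]
ee_rot: [[0.744, -0.668, 0.003], [-0.668, -0.744, 0.0], [0.002, -0.002, -1.0]]
wrist_force: [-1.1, 0.2, 7.1]
gripper_width: 0.203
```

Request:
{"api": "drive_tool", "payload": {
  "steps": [
    {"delta_pos":[5.4,0,0],"dr":[0,0,-3],"fingers":0.0},
    {"delta_pos":[11,-0.5,0],"dr":[0,0,-6],"fingers":0.0},
    {"delta_pos":[16,-1.2,0],"dr":[0,0,-9],"fingers":0.0},
    {"delta_pos":[21.5,-2.2,0],"dr":[0,0,-12],"fingers":0.0},
    {"delta_pos":[27,-3.5,0],"dr":[0,0,-15],"fingers":0.0},
    {"delta_pos":[32,-5,0],"dr":[0,0,-18],"fingers":0.0},
    {"delta_pos":[37,-6.8,0],"dr":[0,0,-21],"fingers":0.0},
    {"delta_pos":[42,-8.9,0],"dr":[0,0,-24],"fingers":0.0}
  ]
}}

```text
time_s: 5.15
tool_pos: [0.5508, -0.0188, 0.0811]
ee_rot: [[0.951, -0.308, 0.003], [-0.308, -0.951, -0.0], [0.003, -0.0, -1.0]]
wrist_force: [-1.8, 1.0, 6.6]
gripper_width: 0.198
```

```bash
python3 -c "
from h import *
P=np.array(manip.observe()['tool_pos']); H=np.array([.583,.0785])
r=P[:2]-H; R=np.hypot(*r); a0=np.arctan2(r[1],r[0]); print(R,np.degrees(a0)%360)
go(*[(H[0]+R*np.cos(a0+np.radians(d)),H[1]+R*np.sin(a0+np.radians(d)),.08,np.degrees(a0)+90+d) for d in (3,6,9,12,15,18,21,24)])"
```

```text
0.10253945971033546 251.6815990352303
t 5.15 pos [ 0.5508 -0.0188  0.0811] yaw -18.0 q [-5.8 14.5 88.1 -0.  77.3 12.2] F [-1.8  1.   6.6] w 0.2
[ 5.4 -0.1  1.1] [-0.  -0.1 -2.6]
[10.7 -0.5  1.1] [-0.  -0.1 -5.6]
[16.  -1.2  1.1] [-0.  -0.1 -8.6]
[21.3 -2.1  1.1] [ -0.   -0.1 -11.6]
[26.6 -3.3  1.1] [ -0.   -0.1 -14.6]
[31.7 -4.8  1.2] [ -0.   -0.2 -17.6]
[36.8 -6.6  1.2] [ -0.   -0.2 -20.6]
[41.8 -8.6  1.2] [  0.   -0.2 -23.6]
```

Request:
{"api": "drive_tool", "payload": {
  "steps": [
    {"delta_pos":[5.4,0,0],"dr":[0,0,-3],"fingers":0.0},
    {"delta_pos":[11,-0.5,0],"dr":[0,0,-6],"fingers":0.0},
    {"delta_pos":[16,-1.2,0],"dr":[0,0,-9],"fingers":0.0},
    {"delta_pos":[20,-1.8,0],"dr":[0,0,-11],"fingers":0.0},
    {"delta_pos":[23,-2.5,0],"dr":[0,0,-13],"fingers":0.0},
    {"delta_pos":[25,-3,0],"dr":[0,0,-14],"fingers":0.0},
    {"delta_pos":[27,-3.4,0],"dr":[0,0,-15],"fingers":0.0},
    {"delta_pos":[29,-4,0],"dr":[0,0,-16],"fingers":0.0}
  ]
}}

```text
time_s: 5.82
tool_pos: [0.5795, -0.024, 0.0811]
ee_rot: [[0.999, -0.036, 0.003], [-0.036, -0.999, -0.001], [0.003, 0.0, -1.0]]
wrist_force: [-0.9, -1.2, 5.2]
gripper_width: 0.206
```

Request:
{"api": "drive_tool", "payload": {
  "steps": [
    {"delta_pos":[1.8,0,0],"dr":[0,0,-1],"fingers":0.0},
    {"delta_pos":[3.6,0,0],"dr":[0,0,-2],"fingers":0.0},
    {"delta_pos":[5.4,-0.1,0],"dr":[0,0,-3],"fingers":0.0}
  ]
}}

```text
time_s: 6.07
tool_pos: [0.5837, -0.0241, 0.081]
ee_rot: [[1.0, 0.016, -0.001], [0.016, -1.0, -0.0], [-0.001, 0.0, -1.0]]
wrist_force: [-16.3, 2.4, 14.2]
gripper_width: 0.203
```

```bash
python3 -c "
from h import *
go()
shot('top','top1'); c=shot('wrist','w2')
i=cv2.resize(load('top1')['image'][120:240,225:345],(480,480),interpolation=cv2.INTER_CUBIC)
j=cv2.resize(c['image'],(320,200)); j=np.vstack([j,np.zeros((280,320,3),np.uint8)])
cv2.imwrite('pics/t1.png',np.hstack([i,j])[:,:,::-1])"
```

```text
t 6.07 pos [ 0.5837 -0.0241  0.081 ] yaw 0.9 q [-6.  19.6 81.9 -0.  78.6 -6.9] F [-16.3   2.4  14.2] w 0.2
```

View pics/t1.png

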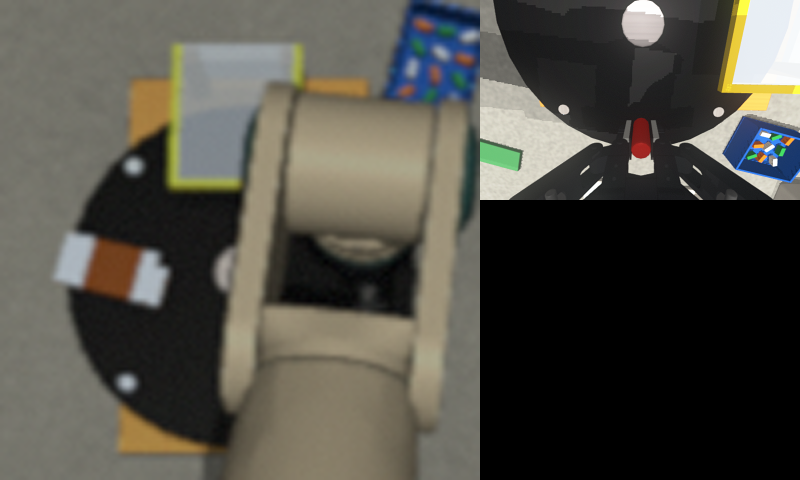

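At the stop (16 N reaction), the plate is on its rest and clear of the roof. Its notched end points toward the hub (crop (160,278), notch at upper right); the square end is at (70,258).

Request:
{"api": "drive_tool", "payload": {
  "steps": [
    {"delta_pos":[0,0,0],"dr":[0,0,0],"fingers":0.0},
    {"delta_pos":[0,0,0],"dr":[0,0,0],"fingers":0.0},
    {"delta_pos":[-1,0,0],"dr":[0,0,0],"fingers":0.5},
    {"delta_pos":[-2,0,0],"dr":[0,0,0],"fingers":0.5},
    {"delta_pos":[-2,0,0],"dr":[0,0,0],"fingers":0.5},
    {"delta_pos":[-2,0,-40],"dr":[0,0,0],"fingers":0.5},
    {"delta_pos":[-2,0,-80],"dr":[0,0,0],"fingers":0.7},
    {"delta_pos":[-2,0,-120],"dr":[0,0,0],"fingers":0.9}
  ]
}}

```text
time_s: 6.83
tool_pos: [0.5814, -0.0238, 0.2001]
ee_rot: [[1.0, 0.016, -0.002], [0.016, -1.0, 0.0], [-0.002, -0.0, -1.0]]
wrist_force: [0.6, 0.2, 0.4]
gripper_width: 0.769
```

```bash
python3 -c "
from h import *
c=load('top1'); im=c['image']; h=cv2.cvtColor(im,cv2.COLOR_RGB2HSV)
w=(h[...,2]>110)&(h[...,2]<256); z=c['z_map']; 
m=np.zeros(w.shape,bool)
for v in range(170,205):
  for u in range(232,272):
    p=px(c,u,v); m[v,u]=p[2]>.064
ys,xs=np.nonzero(m); Q=np.array([px(c,u,v,.073) for u,v in zip(xs,ys)])[:,:2]
print(len(Q),Q.mean(0)); r=cv2.minAreaRect((Q*1000).astype(np.float32)); print(r)
a=(h[...,0]<20)&(h[...,1]>120)
ys,xs=np.nonzero(a[170:205,232:272]); print(len(xs),px(c,xs.mean()+232,ys.mean()+170,.073))
for u,v in((225+70/4,120+258/4),(225+155/4,120+278/4)): print(px(c,u,v,.073))
go()"
```

```text
348 [0.58015382 0.17550404]
((578.625732421875, 172.57933044433594), (95.80165100097656, 66.78426361083984), 61.43577575683594)
154 [0.58045385 0.17651557 0.073     ]
[0.58763408 0.20848032 0.073     ]
[0.57168373 0.14187248 0.073     ]
t 6.83 pos [ 0.5814 -0.0238  0.2001] yaw 0.9 q [-6.  13.5 75.1  0.  91.5 -6.9] F [0.6 0.2 0.4] w 0.77
```

```bash
python3 -c "
from h import *
go((.580,.1765,.2,-13.5),(.580,.1765,.16,-13.5))"
```

```text
t 6.83 pos [ 0.5814 -0.0238  0.2001] yaw 0.9 q [-6.  13.5 75.1  0.  91.5 -6.9] F [0.6 0.2 0.4] w 0.77
[ 1.800e+00 -2.003e+02  2.000e-01] [-0.   0.1 14.4]
[   1.8 -200.3   40.2] [-0.   0.1 14.4]
```

Request:
{"api": "drive_tool", "payload": {
  "steps": [
    {"delta_pos":[2,-40,0],"dr":[0,0,4],"fingers":0.75},
    {"delta_pos":[2,-80,0],"dr":[0,0,8],"fingers":0.75},
    {"delta_pos":[2,-120,0],"dr":[0,0,14],"fingers":0.75},
    {"delta_pos":[2,-160,0],"dr":[0,0,14],"fingers":0.75},
    {"delta_pos":[2,-190,0],"dr":[0,0,14],"fingers":0.75},
    {"delta_pos":[2,-200,0],"dr":[0,0,14],"fingers":0.75},
    {"delta_pos":[2,-200,0],"dr":[0,0,14],"fingers":0.75},
    {"delta_pos":[2,-200,0],"dr":[0,0,14],"fingers":0.75}
  ]
}}

```text
time_s: 7.5
tool_pos: [0.5808, 0.1757, 0.199]
ee_rot: [[0.974, -0.226, -0.0], [-0.226, -0.974, -0.001], [-0.0, 0.001, -1.0]]
wrist_force: [-0.3, -0.4, -0.2]
gripper_width: 0.751
```

```bash
python3 -c "
from h import *
c=shot('wrist','w3'); go()
h=cv2.cvtColor(c['image'],cv2.COLOR_RGB2HSV)
m=((h[...,0]<18)&(h[...,1]>120)).astype(np.uint8)
n,l,st,ce=cv2.connectedComponentsWithStats(m)
for i in range(1,n):
  if st[i,4]>200:
    print(st[i],ce[i],px(c,*ce[i],.073)); ys,xs=np.nonzero(l==i); Q=np.array([px(c,u,v,.073)[:2]*1000 for u,v in zip(xs,ys)],np.float32); print(cv2.minAreaRect(Q))"
```

```text
t 7.55 pos [0.581  0.1749 0.1991] yaw -13.1 q [13.3 17.5 70.5 -0.  92.1 26.4] F [ 0.2 -0.7 -0.5] w 0.75
[ 567   41   42  247 4382] [585.12893656 165.19534459] [0.80602699 0.15137587 0.073     ]
((806.70556640625, 135.92117309570312), (26.001304626464844, 225.5689239501953), 0.13331784307956696)
[  29   91   54  100 3128] [ 56.40409207 139.65121483] [0.37765726 0.27270737 0.073     ]
((376.97784423828125, 269.9526062011719), (82.24727630615234, 27.36014175415039), 74.79009246826172)
[ 298  174   49   44 2008] [321.82918327 195.82968127] [0.58099293 0.17531435 0.073     ]
((580.7472534179688, 174.86447143554688), (39.89421081542969, 41.47739028930664), 76.04368591308594)
```

View pics/w3.png

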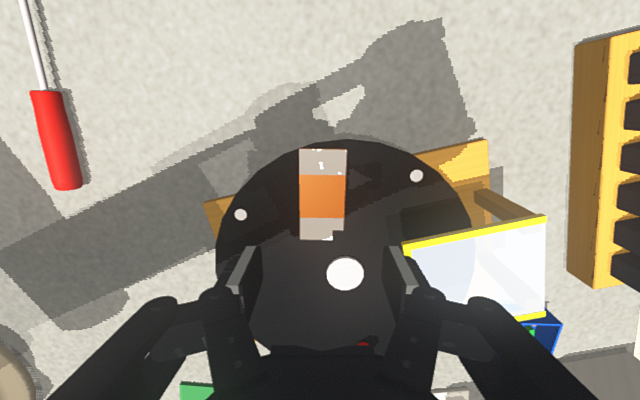

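Wrist view: amber middle at (322,196), notch at the lower right (toward the hub). Plate centre is (0.581, 0.175), which is right under the TCP. Next: descend and grip.

Request:
{"api": "drive_tool", "payload": {
  "steps": [
    {"delta_pos":[0,0,40],"dr":[0,0,1],"fingers":0.75},
    {"delta_pos":[0,0,80],"dr":[0,0,1],"fingers":0.75},
    {"delta_pos":[0,0,105],"dr":[0,0,1],"fingers":0.75},
    {"delta_pos":[0,0,118],"dr":[0,0,1],"fingers":0.75},
    {"delta_pos":[0,0,124],"dr":[0,0,1],"fingers":0.75},
    {"delta_pos":[0,0,124],"dr":[0,0,1],"fingers":0.75},
    {"delta_pos":[0,0,124],"dr":[0,0,1],"fingers":0.75}
  ]
}}

```text
time_s: 8.13
tool_pos: [0.582, 0.1758, 0.0773]
ee_rot: [[0.97, -0.244, 0.003], [-0.244, -0.97, 0.001], [0.003, -0.001, -1.0]]
wrist_force: [-0.3, 0.2, -0.2]
gripper_width: 0.749
```

Request:
{"api": "drive_tool", "payload": {
  "steps": [
    {"delta_pos":[0,0,0],"dr":[0,0,0],"fingers":0.6},
    {"delta_pos":[0,0,0],"dr":[0,0,0],"fingers":0.5},
    {"delta_pos":[0,0,0],"dr":[0,0,0],"fingers":0.4},
    {"delta_pos":[0,0,0],"dr":[0,0,0],"fingers":0.3},
    {"delta_pos":[0,0,0],"dr":[0,0,0],"fingers":0.3},
    {"delta_pos":[0,0,0],"dr":[0,0,0],"fingers":0.3},
    {"delta_pos":[0,0,0],"dr":[0,0,0],"fingers":0.3},
    {"delta_pos":[0,0,0],"dr":[0,0,0],"fingers":0.3}
  ],
  "grip_force": 30
}}

```text
time_s: 8.8
tool_pos: [0.5818, 0.1764, 0.0774]
ee_rot: [[0.97, -0.243, 0.003], [-0.243, -0.97, 0.001], [0.003, -0.001, -1.0]]
wrist_force: [-0.9, -1.5, 5.3]
gripper_width: 0.455
```

Request:
{"api": "drive_tool", "payload": {
  "steps": [
    {"delta_pos":[0,0,-10],"dr":[0,0,0],"fingers":0.2},
    {"delta_pos":[0,0,-25],"dr":[0,0,0],"fingers":0.2},
    {"delta_pos":[0,0,-45],"dr":[0,0,0],"fingers":0.2},
    {"delta_pos":[0,0,-70],"dr":[0,0,0],"fingers":0.2},
    {"delta_pos":[0,0,-95],"dr":[0,0,0],"fingers":0.2},
    {"delta_pos":[0,0,-115],"dr":[0,0,0],"fingers":0.2},
    {"delta_pos":[0,0,-125],"dr":[0,0,0],"fingers":0.2},
    {"delta_pos":[0,0,-125],"dr":[0,0,0],"fingers":0.2}
  ],
  "grip_force": 40
}}

```text
time_s: 9.47
tool_pos: [0.5817, 0.1765, 0.2038]
ee_rot: [[0.97, -0.243, 0.005], [-0.243, -0.97, 0.001], [0.005, -0.003, -1.0]]
wrist_force: [0.5, -0.5, -0.4]
gripper_width: 0.454
```

```bash
python3 -c "
from h import *
c=shot('wrist','w4'); 
h=cv2.cvtColor(c['image'],cv2.COLOR_RGB2HSV)
cv2.imwrite('pics/w4c.png',c['image'][120:400,180:460,::-1])
# final: grip centre 31 mm behind spot; plate yaw -6.2
d=np.array([np.cos(np.radians(-6.2)),np.sin(np.radians(-6.2))]); g=np.array([.551,-.2155])-.031*d; print(g)
go((g[0],g[1],.2,83.8),(.46,0,.2,30))"
```

```text
[ 0.52018132 -0.21215202]
t 9.52 pos [0.5811 0.1763 0.2013] yaw -14.1 q [13.4 17.4 70.3  0.  92.1 27.5] F [-0.3  0.1 -0.4] w 0.46
[ 35.4 391.6   1. ] [  0.   -0.1 -97.9]
[-74.6 200.4   1. ] [ -0.   -0.1 -44.1]
```

View pics/w4c.png

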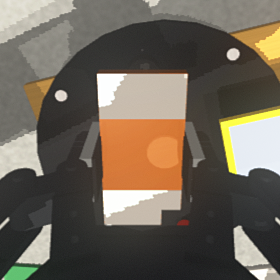

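Plate held centred and level, notched end toward tool +y. Next: carry it to the reader.

Request:
{"api": "drive_tool", "payload": {
  "steps": [
    {"delta_pos":[-8,20,0],"dr":[0,0,-5],"fingers":0.2},
    {"delta_pos":[-20,50,0],"dr":[0,0,-11],"fingers":0.2},
    {"delta_pos":[-32,85,0],"dr":[0,0,-18],"fingers":0.2},
    {"delta_pos":[-45,120,0],"dr":[0,0,-25],"fingers":0.2},
    {"delta_pos":[-57,150,0],"dr":[0,0,-32],"fingers":0.2},
    {"delta_pos":[-67,180,0],"dr":[0,0,-38],"fingers":0.2},
    {"delta_pos":[-73,195,0],"dr":[0,0,-42],"fingers":0.2},
    {"delta_pos":[-75,200,0],"dr":[0,0,-44],"fingers":0.2}
  ]
}}

```text
time_s: 10.18
tool_pos: [0.4574, -0.0014, 0.1984]
ee_rot: [[0.866, 0.5, -0.003], [0.5, -0.866, -0.0], [-0.003, -0.002, -1.0]]
wrist_force: [0.4, 0.3, 0.3]
gripper_width: 0.457
```

```bash
python3 -c "
from h import *
go((.5,-.213,.19,83.8))"
```

```text
t 10.18 pos [ 0.4574 -0.0014  0.1984] yaw 30.0 q [ -4.8  -6.5  96.2  -0.   90.5 -34.8] F [0.4 0.3 0.3] w 0.46
[-68.8 204.6   8.2] [ -0.2   0.1 -53.8]
```

Request:
{"api": "drive_tool", "payload": {
  "steps": [
    {"delta_pos":[-8,22,0],"dr":[0,0,-6],"fingers":0.2},
    {"delta_pos":[-18,52,2],"dr":[0,0,-13],"fingers":0.2},
    {"delta_pos":[-30,88,4],"dr":[0,0,-20],"fingers":0.2},
    {"delta_pos":[-42,124,6],"dr":[0,0,-27],"fingers":0.2},
    {"delta_pos":[-52,156,8],"dr":[0,0,-34],"fingers":0.2},
    {"delta_pos":[-62,184,8],"dr":[0,0,-41],"fingers":0.2},
    {"delta_pos":[-67,200,8],"dr":[0,0,-48],"fingers":0.2},
    {"delta_pos":[-69,205,8],"dr":[0,0,-54],"fingers":0.2}
  ]
}}

```text
time_s: 10.85
tool_pos: [0.501, -0.214, 0.1895]
ee_rot: [[0.103, 0.995, -0.004], [0.995, -0.103, 0.001], [0.001, -0.004, -1.0]]
wrist_force: [-0.3, -0.1, -1.2]
gripper_width: 0.456
```

```bash
python3 -c "
from h import *
go((.5202,-.2122,.1665,83.8))"
```

```text
t 10.85 pos [ 0.501  -0.214   0.1895] yaw 84.1 q [ -27.     8.    82.5   -0.    89.7 -111.1] F [-0.3 -0.1 -1.2] w 0.46
[ 3.8 19.  23. ] [-0.2 -0.1  0.3]
```

Request:
{"api": "drive_tool", "payload": {
  "steps": [
    {"delta_pos":[1,5,8],"dr":[0,0,0],"fingers":0.2},
    {"delta_pos":[2,12,16],"dr":[0,0,0],"fingers":0.2},
    {"delta_pos":[3,19,22],"dr":[0,0,0],"fingers":0.2},
    {"delta_pos":[3,19,22],"dr":[0,0,0],"fingers":0.2},
    {"delta_pos":[3,19,22],"dr":[0,0,0],"fingers":0.2},
    {"delta_pos":[3,19,22],"dr":[0,0,0],"fingers":0.2},
    {"delta_pos":[3,19,22],"dr":[0,0,0],"fingers":0.2},
    {"delta_pos":[3,19,22],"dr":[0,0,0],"fingers":0.2}
  ]
}}

```text
time_s: 11.52
tool_pos: [0.5211, -0.2106, 0.1708]
ee_rot: [[0.106, 0.994, 0.001], [0.994, -0.106, -0.0], [-0.0, 0.001, -1.0]]
wrist_force: [0.2, 0.8, -0.0]
gripper_width: 0.458
```

```bash
python3 -c "
from h import *
go((.5202,-.2122,.1675,83.8))
c=shot('wrist','w5'); s=shot('scene','s5'); t=shot('top','t5')
a=c['image'][:,80:560]; b=cv2.resize(s['image'][180:330,210:370],(427,400),interpolation=cv2.INTER_CUBIC)
im=np.hstack([cv2.resize(a,(400,333)),cv2.resize(b,(355,333))]); cv2.imwrite('pics/f.png',im[:,:,::-1])
h=cv2.cvtColor(c['image'],cv2.COLOR_RGB2HSV)
m=((h[...,0]<18)&(h[...,1]>120)).astype(np.uint8); n,l,st,ce=cv2.connectedComponentsWithStats(m)
i=1+st[1:,4].argmax(); ys,xs=np.nonzero(l==i); Q=np.array([px(c,u,v,.163)[:2]*1000 for u,v in zip(xs,ys)],np.float32); print(ce[i],cv2.minAreaRect(Q)); print('z',[px(c,ce[i][0],ce[i][1]+d)[2] for d in(-50,-25,0,25,50)])
for nm,k,box in(('top',load('top0'),(360,185,395,215)),):
  pass
"
```

```text
t 11.52 pos [ 0.5211 -0.2106  0.1708] yaw 83.9 q [ -25.8   11.3   81.     0.    87.6 -109.7] F [ 0.2  0.8 -0. ] w 0.46
[-1.7 -0.7  3.3] [0.1 0.  0.1]
[132.43576073  57.11040312] ((418.6059875488281, -276.209716796875), (41.22880172729492, 33.79442596435547), 49.570556640625)
z [np.float64(2.2740318060404663e-06), np.float64(0.023354062131324196), np.float64(0.007141715437317259), np.float64(0.01953967130343766), np.float64(0.0014108448957246833)]
```

View pics/f.png

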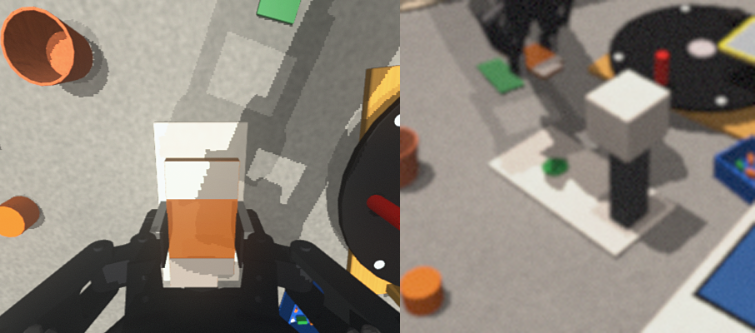

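Wrist view: the plate is aligned with the reader foot, notched end toward the head, amber centre at about (323,274) in the full picture. The handle is still at the stop. Fine adjustment and numeric check follow.

Request:
{"api": "drive_tool", "payload": {
  "steps": [
    {"delta_pos":[-1,0,3],"dr":[0,0,0],"fingers":0.2},
    {"delta_pos":[-1,0,3],"dr":[0,0,0],"fingers":0.2},
    {"delta_pos":[-1,0,3],"dr":[0,0,0],"fingers":0.2},
    {"delta_pos":[-1,0,3],"dr":[0,0,0],"fingers":0.2},
    {"delta_pos":[-1,0,3],"dr":[0,0,0],"fingers":0.2},
    {"delta_pos":[-1,0,3],"dr":[0,0,0],"fingers":0.2}
  ]
}}

```text
time_s: 12.17
tool_pos: [0.5209, -0.2117, 0.1673]
ee_rot: [[0.106, 0.994, 0.0], [0.994, -0.106, 0.0], [0.0, 0.0, -1.0]]
wrist_force: [-0.8, 0.8, -0.9]
gripper_width: 0.457
```

```bash
python3 -c "
from h import *
go((.5202,-.2122,.1675,83.8))
c=shot('wrist','w6')
for n,u,v in(('centre',323,274),('front amber',323,245),('back',323,305),('left',295,274),('right',350,274)): print(n,np.round(px(c,u,v),4))
t=load('t5'); k=t['image'];h=cv2.cvtColor(k,cv2.COLOR_RGB2HSV); r=((h[...,0]<8)|(h[...,0]>172))&(h[...,1]>130)
ys,xs=np.nonzero(r[160:215,300:335]); print('handle',len(xs),px(t,xs.mean()+300,ys.mean()+160,.09) if len(xs) else '')
print(np.abs(manip.observe()['dq']).max())
print('head axis', [np.round(px(load('top0'),*p,.19),3) for p in ((377.5,134),(401.5,135.5),(376.3,155),(400.7,156.5))])
"
```

```text
t 12.17 pos [ 0.5209 -0.2117  0.1673] yaw 83.9 q [ -25.9   11.5   81.2    0.    87.3 -109.8] F [-0.8  0.8 -0.9] w 0.46
[-0.6 -0.6 -0.2] [ 0.  -0.   0.1]
centre [ 0.5197 -0.2128  0.1628]
front amber [ 0.5042 -0.2112  0.1626]
back [ 0.5376 -0.2147  0.1628]
left [ 0.518  -0.2262  0.1632]
right [ 0.5208 -0.1998  0.1633]
handle 63 [ 0.58113705 -0.02551421  0.09      ]
0.11002497456926562
head axis [array([ 0.708, -0.198,  0.19 ]), array([ 0.704, -0.266,  0.19 ]), array([ 0.646, -0.193,  0.19 ]), array([ 0.641, -0.261,  0.19 ])]
```

```bash
python3 -c "
from h import *
print(manip.hand_in())"
```

```text
the job is handed in; nothing more can be done
None
```

I turned the turntable by its red handle to its stop, lifted the plate off its rest, and handed in with it held at the label reader. The hand-in gave no verdict, so what follows are my own checks.

- **Turntable:** At the stop the wrist force rose to about 16 N. A later picture put the handle at (0.581, -0.026), a quarter turn from its start. I did not measure the dial angle directly.
- **Plate position:** The wrist depth map puts the plate's top face at z ≈ 0.163, so its middle is at about 0.160. The amber centre is at (0.520, -0.213). That puts the notched band's middle within a few mm of the reader spot I measured at (0.551, -0.2155, 0.160).
- **Plate attitude:** The label face is up and level to within about 1°. The notched end points at the lens.
- **Hold:** The plate is gripped at 40 N and the arm was still.
- **Disagreement:** The reader's axis measured -3.4° to -4.6° from its head, about -5.9° from the line from green disc to head, and -6.8° from its foot. I aimed the plate at -6.2°, which is inside the tolerance whichever is right.
- **Other things on the bench:** The arm's path kept clear of them, and in the last picture those in view looked untouched. I did not measure their positions again.

The run took about 12 s of the 69 s allowed.

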